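Clamp a tube rack under the ratchet hold-down bar

TASK

Hold the tube rack down under the bar of the ratchet stand. Pull the toothed rail straight up by its grip, past the pawl, until the pawl holds the bar higher than the rack is tall when you let go; then slide the rack, still upright, square under the middle of the bar. Last, press the pawl's thumb pad down and keep it down until the bar has sunk onto the rack, then let the pawl spring back and leave the neighbouring things where they are.

Things in the scene. Friction and masses are not known exactly. Their poses are not given: they have to be found in the camera images.
- stand: Ratchet stand screwed to the bench: dark base plate (115 x 120 x 10) and aluminium post (26 x 46, top at 172). Origin on the bench under the axis of the rail. Its z is up; its -x is the side to which the hold-down bar sticks out (roughly toward the robot); its +y is the side to which the pawl's tail sticks out. The post stands behind the rail (x +14 to +40). The base reaches from x -30 to +85 and y -60 to +60.
- rail (a joint): Height of the toothed steel rail, m, 0 at the bottom, 0.098 at the top stop. Teeth every 0.018: the pawl catches it at 0, 0.018, 0.036, 0.054 (the first at which the rack fits under the bar), 0.072, 0.090; it must be raised 1 to 2 mm past a notch and then settles back on it. It moves freely upward (about 5 N weight, 90 N per m/s of damping and 2 to 4 N of clicking); with the pawl released it sinks by its weight at about 50 mm/s.
- rail_grip (a point): Centre of the black block grip on top of the rail: 46 along stand x, 24 along stand y (pinch it across y), 34 high. It stands 215 above the bench with the rail at 0 and rises with it.
- bar_mid (a point): Middle of the underside (rubber pad) of the hold-down bar, 95 toward stand -x from the rail axis. The bar is 24 wide, reaches from 8 to 165 toward stand -x, its underside is 41 above the bench with the rail at 0 and rises with the rail; its top is 16 higher.
- pawl (a joint): Angle of the sprung pawl, rad: 0 = nose in the teeth, 0.35 = pressed fully down (end stop). From about 0.2 on the nose is clear of the teeth. It springs back by itself. Pivot at stand (0, 26, 88), parallel to stand x.
- pawl_pad (a point): Top centre of the black ribbed thumb pad on the pawl's tail, 30 along stand x by 40 along stand y. At rest 130 toward stand +y from the rail axis and 123 above the bench; it goes down about 37 and outward about 7 along an arc round the pivot when pressed fully. Pressing takes 2 to 6 N.
- rack_center (a point): Centre (half-way up) of the loose cream two-tier test-tube rack, 64 x 243 x 79 high (hard top frame 60 wide), about 0.2 kg, standing upright; its y is its long axis, its z is up. Solid end walls 13 thick at both ends, across its width, from the foot to the top: a good place to grip it across its x is 105 from the centre along y. It slides on the bench.
- rack_place (a point): Point fixed to the stand where the rack's centre belongs: below the middle of the bar, 39.5 above the bench. The rack's y must lie along this point's y (stand y), either way round.
- slide_case: Black slide box with grey lid, 88 x 145 x 28, bystander. Origin under its centre.
- wipes_beaker: Clear plastic beaker with wipes, 90 diameter, 60 high, bystander. Origin under its centre.
- bench_timer: White digital timer lying on its back, 64 x 64 x 18, bystander. Origin under its centre.

How it is judged:
By the outcome, as a careful person would: the job done as asked, in the order asked, and still so for the second after the job is handed in, with the robot touching nothing.
It also fails if it takes over 64 s, if anything falls off the work surface, if the arm or the gripper's body presses on something with over 40 N, if the wrist force passes 120 N, or if a joint passes its speed limit or range.

ROBOT

A 7-joint arm with a two-finger parallel gripper is mounted at the origin on the work surface; the furniture and walls round the work are solid. World frame = base frame: x ahead of the robot, y to its left, z up, the work surface at z = 0. Lengths are in mm, angles in rad, forces in N, time in s.
With the tool pointing down it reaches from about 400 to 875 mm from the base axis. Payload 4.4 kg.
Tool frame: the origin (TCP) lies at the very end of the fingers, on their centre line; the grasp point (between the pads) lies 19 mm behind it (ctrl.grasp_offset is the distance from the TCP to the grasp point, in mm); z points along the fingers, y is the line along which they close (so a half turn about z gives the same grasp; the last joint's range is limited). The gripper opens to 85 mm and grips with 20 to 120 N. Pads are 22 mm wide; open, the fingers measure 114 mm over their backs; the gripper's body (76 mm by 85 mm) begins 54 mm behind the grasp point. The pads swing forward as they close: fully open they stand 13 mm farther back than shut.
Start: joints at [1.039, 0.628, 0.038, 1.517, -0.027, 0.996, -0.02], TCP at [291.968, -580.752, 231.313] pointing down, gripper open.
Joint ranges: [-3.06, 3.06], [-0.37, 2.12], [-1.25, 1.32], [0.18, 2.47], [-1.1, 4.24], [0.23, 1.98], [-2.94, 2.94]. Speed limits (rad/s): [2.57, 2.57, 3.14, 3.14, 3.14, 3.14, 3.14].

INTERFACE

Orientations are given as [roll, pitch, yaw] about the fixed x, y, z axes, in that order (R = Rz(yaw) Ry(pitch) Rx(roll)).
In Python, from cell import status, cams, ctrl gives the robot as it stands.
- The arm moves only by the tool move_arm, never from a script. Its argument "plan" is a list of rows, each a list of 3 entries, a list of its own where there are three numbers: the shift along the world's x, y, z in mm, then the turn, a rotation vector about the world's x, y, z in degrees, then the opening, from 0 (shut) to 1 (fully open). In form: [[[x, y, z], [wx, wy, wz], gripper], ...]. A call has 1 to 10 rows; each row shifts and turns the commanded pose from where the row before left it; what a row does not reach is not made up. A row lasts 1/8 s, in which the tool goes at most 62.5 mm and 10.7 degrees, less where a joint would pass 70% of its speed; a pose out of reach is approached as far as the arm can. A call with a gripper value outside its range is refused whole. The fingers move at their own pace and stop on an object; the grip force is fixed at half the most. Time passes only in rows, so rows that do not move let the fingers close. It gives the time, the measured TCP pose, the force, the opening and the grip force at its end, in the units of the state.
- status.read_state(): the state, without advancing time (a new reading comes with each control period).
- cams.get_image(name): name is "side" or "top"; returns the picture (420x560x3 uint8, blue, green, red); there is no depth.
- cams.camera_params(name): a dict with "K" (3x3 intrinsics, pixels), "pose" (4x4, takes a point from camera to world coordinates). Camera axes: x right, y down, z forward; pixel columns grow to the right and rows downward; lengths in mm; the calibration is good to about 2 mm. A picture is of the moment at which its call begins. camera_params takes no time and is no camera call.
- ctrl.finish_job(): hands the job in; it is judged then, once.
The state is a dict: "clock": time; "qpos": joint angles; "qd": joint speeds; "tau": joint torques, N m; "eef_pos": TCP position; "tool_rot": TCP orientation; "force": force on the tool from outside, world axes, zero at the start; "torque": the same for the moment, N m; "width": finger opening in mm; "gripper_force": force on a finger pad.
Only numpy, scipy, OpenCV 4.12 (cv2) and the standard library are available. Lean on these libraries where they do the work, as an engineer would, in place of code of your own. Each camera call takes 0.05 s, during which the arm holds its last target. There are 200 camera calls.

## Working session

There is one attempt and no reset: what is moved stays moved. The work goes in short steps, Python scripts to look and compute and a tool call to move; the robot and the scene stay as the last step left them, time stands still between calls to the robot, and variables do not carry over. Pictures are saved under pics/ and viewed, at most 13 in all, crops included, and the job is handed in when it is done.

Besides the shell and the picture viewer there is one more tool, called as a command line: name --argument value ..., lists and objects as JSON in quotes. move_arm: Moves the arm, as the interface text tells. Its arguments: {"type":"object","properties":{"plan":{"type":"array","items":{"type":"array"}}},"required":["plan"]}

```bash
mkdir -p pics; ls; python3 - <<'E'
from cell import status,cams,ctrl
import cv2,numpy as np
for n in("side","top"):
    cv2.imwrite(f"pics/{n}0.png",cams.get_image(n)); p=cams.camera_params(n);print(n,p["K"],np.round(p["pose"],3))
s=status.read_state();print(s["clock"],s["eef_pos"],s["tool_rot"],s["width"],ctrl.grasp_offset)
E
```

```text
pics
side [[449.77490733   0.         273.95153289]
 [  0.         449.77490733 212.21188756]
 [  0.           0.           1.        ]] [[ 3.500000e-01  4.750000e-01 -8.070000e-01  1.445529e+03]
 [ 9.370000e-01 -1.690000e-01  3.060000e-01 -4.445940e+02]
 [ 9.000000e-03 -8.630000e-01 -5.040000e-01  6.961290e+02]
 [ 0.000000e+00  0.000000e+00  0.000000e+00  1.000000e+00]]
top [[453.44942503   0.         277.10197162]
 [  0.         453.44942503 207.07869367]
 [  0.           0.           1.        ]] [[-6.000000e-03 -9.850000e-01  1.750000e-01  3.459880e+02]
 [-1.000000e+00  9.000000e-03  1.800000e-02 -1.036250e+02]
 [-1.900000e-02 -1.740000e-01 -9.840000e-01  1.267584e+03]
 [ 0.000000e+00  0.000000e+00  0.000000e+00  1.000000e+00]]
0.1 [ 291.71634834 -580.26203702  230.49565509] [-3.13993610e+00  4.28701494e-05  4.65786590e-01] 85.67792619601934 18.700000000000003
```

View pics/side0.png

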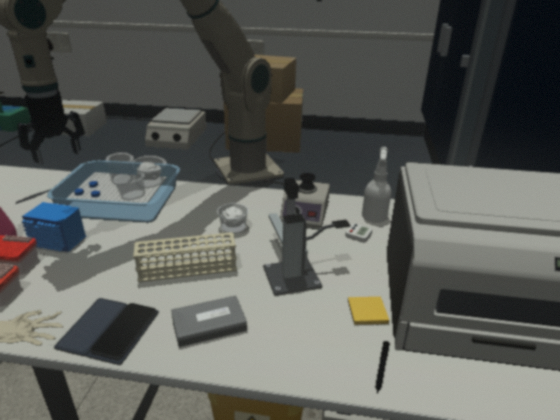

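View pics/top0.png

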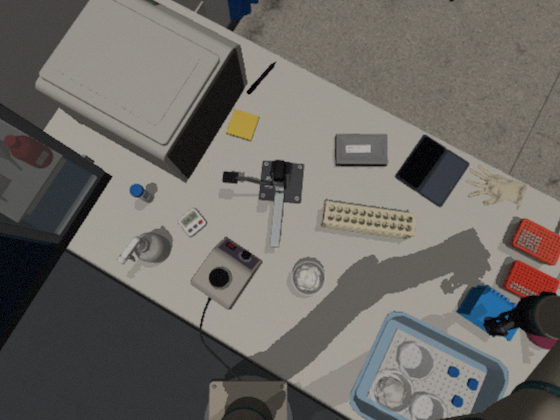

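Top view: the grip is near (280,172), the pad near (230,177), the bar tip near (276,245) and the rack near (368,218). I'll enlarge both pictures.

```bash
python3 - <<'E'
import cv2
t=cv2.imread("pics/top0.png")[120:300,210:430]; cv2.imwrite("pics/tc.png",cv2.convertScaleAbs(cv2.resize(t,None,fx=3.33333,fy=3.333333,interpolation=cv2.INTER_CUBIC),alpha=1.2))
t=cv2.imread("pics/side0.png")[170:340,120:380]; cv2.imwrite("pics/sc.png",cv2.convertScaleAbs(cv2.resize(t,None,fx=3,fy=3,interpolation=cv2.INTER_CUBIC),alpha=1.4))
E
```

```text
(no output)
```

View pics/tc.png

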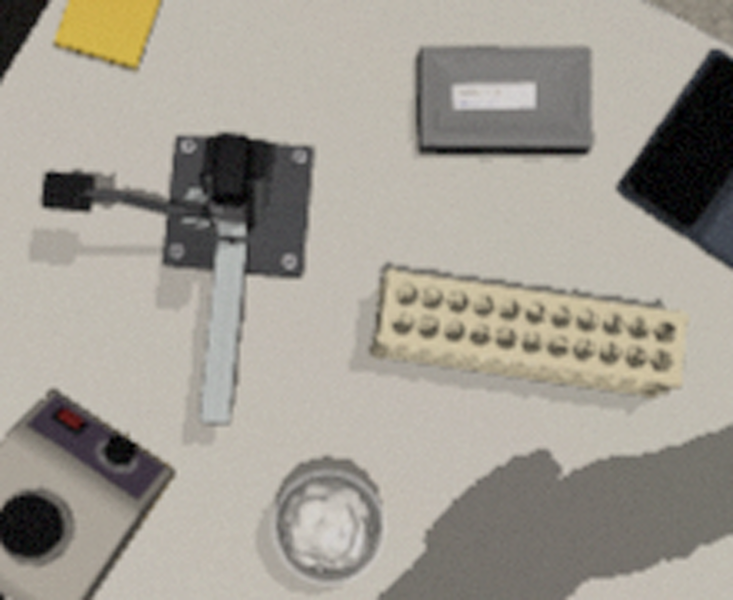

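View pics/sc.png

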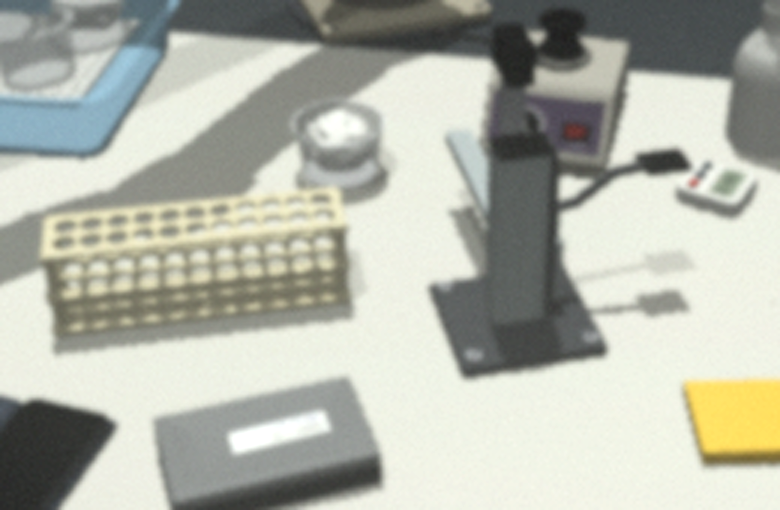

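The top crop shows the base corners at (176,136), (314,147), (302,276) and (164,266). The bar tip is at (203..232,423), the pad at (68,190), and the rack holes run from (407,294) to (661,360). The side crop gives a cross-check: base corners at (467,375), (606,352) and (432,290), pad at (664,161).

```bash
cat > h.py <<'E'
import numpy as np,cv2
from scipy.optimize import least_squares
from cell import cams
P={n:cams.camera_params(n) for n in("top","side")}
def proj(n,X):
    T=np.linalg.inv(P[n]["pose"]);c=np.atleast_2d(X)@T[:3,:3].T+T[:3,3];q=c@P[n]["K"].T;return q[:,:2]/q[:,2:]
def ray(n,uv,z):
    p=P[n];d=p["pose"][:3,:3]@np.linalg.inv(p["K"])@[*uv,1];o=p["pose"][:3,3];return o+d*(z-o[2])/d[2]
tc=lambda a:(210+(a[0]+.5)/3.33333-.5,120+(a[1]+.5)/3.33333-.5)
sc=lambda a:(120+(a[0]+.5)/3-.5,170+(a[1]+.5)/3-.5)
def tf(p,L):
    c,s=np.cos(p[2]),np.sin(p[2]);L=np.atleast_2d(L).astype(float)
    return np.c_[p[0]+c*L[:,0]-s*L[:,1],p[1]+s*L[:,0]+c*L[:,1],L[:,2]]
def fit(obs,x0):
    f=lambda p:np.concatenate([(proj(n,tf(p,l))[0]-uv) for n,l,uv in obs])
    r=least_squares(f,x0,loss="soft_l1");return r.x,r.fun.reshape(-1,2)
E
python3 - <<'E'
from h import *
ob=[("top",(85,60,10),tc((176,136))),("top",(85,-60,10),tc((314,147))),("top",(-30,-60,10),tc((302,276))),("top",(-30,60,10),tc((164,266))),
("top",(-165,0,57),tc((218,423))),("top",(0,130,123),tc((68,190)))]
so=[("side",(85,-60,10),sc((467,375))),("side",(85,60,10),sc((606,352))),("side",(-30,-60,10),sc((432,290))),("side",(0,130,123),sc((664,161)))]
for o in (ob,so,ob+so):
    p,f=fit(o,[600,-100,0]);print(p.round(3));print(f.round(1).tolist())
S=p
for nm,l in dict(grip=(0,0,215),griptop=(0,0,232),bar=(-95,0,41),pad=(0,130,123)).items(): print(nm,tf(S,l).round(1),proj("top",tf(S,l)).round(1),proj("side",tf(S,l)).round(1))
print("rack top")
q=[ray("top",tc(a),79) for a in((407,294),(666,331),(402,324),(661,360))];print(np.round(q,1),np.mean(q,0).round(1));d=q[1]-q[0];d2=q[3]-q[2];print(np.arctan2(d[1],d[0]),np.arctan2(d2[1],d2[0]))
c=[ray("top",tc(a),79) for a in((388,266),(686,310))];print("far edge corners",np.round(c,1))
hs=[ray("side",sc(a),79) for a in((66,227),(320,200),(66,241),(320,212))];print("side holes",np.round(hs,1),np.mean(hs,0))
hs=[ray("side",sc(a),79) for a in((48,216),(342,188),(42,260),(347,230))];print("side corners",np.round(hs,1),np.mean(hs,0))
print("case",ray("top",tc((505,97)),28),"beaker",ray("top",tc((330,518)),50),"timer",ray("top",(193,222),18))
E
```

```text
[ 6.16595e+02 -9.04020e+01 -9.60000e-02]
[[-0.1, -0.5], [0.2, -0.4], [0.5, 0.2], [-0.4, -0.4], [-0.2, 0.5], [0.1, 0.5]]
[ 6.22546e+02 -9.14890e+01 -8.90000e-02]
[[-0.5, 0.5], [2.1, -0.5], [-1.1, -0.6], [0.3, 0.2]]
[ 6.17983e+02 -9.03540e+01 -9.50000e-02]
[[-0.2, -1.0], [0.1, -0.9], [0.5, -0.3], [-0.4, -0.8], [-0.2, -0.0], [0.1, 0.1], [-1.0, -0.9], [1.5, -1.6], [-1.2, -1.8], [-0.0, -0.6]]
grip [[618.  -90.4 215. ]] [[279.4 171.9]] [[290.9 195.5]]
griptop [[618.  -90.4 232. ]] [[279.3 170.1]] [[291.1 188.9]]
bar [[523.4 -81.4  41. ]] [[277.3 221.5]] [[278.6 237.2]]
pad [[630.3  39.1 123. ]] [[230.2 176.7]] [[341.  222.7]]
rack top
[[ 553.3 -226.9   79. ]
 [ 521.7 -430.4   79. ]
 [ 529.2 -222.2   79. ]
 [ 498.6 -425.1   79. ]] [ 525.7 -326.1   79. ]
-1.7248820756554708 -1.720115305303375
far edge corners [[ 576.2 -212.3   79. ]
 [ 538.4 -447.1   79. ]]
side holes [[ 498.7 -425.2   79. ]
 [ 529.2 -223.5   79. ]
 [ 518.5 -427.4   79. ]
 [ 546.5 -228.2   79. ]] [ 523.21866489 -326.05850133   79.        ]
side corners [[ 477.7 -437.2   79. ]
 [ 517.7 -201.2   79. ]
 [ 538.3 -447.6   79. ]
 [ 578.8 -214.6   79. ]] [ 528.1164372  -325.16016058   79.        ]
case [ 731.25086909 -319.76748843   28.        ] beaker [ 377.949207   -163.83255754   50.        ] timer [527.45680468 154.58276433  18.        ]
```

Both views agree. The stand is at about (617,-90) with yaw -0.096, and the rack is at about (527,-326) with yaw -0.152. I'll move to above the grip.

move_arm --plan '[[[10,15,20],[0,0,-3.2],1],[[24,36,20],[0,0,-3.2],1],[[24,36,20],[0,0,-3.2],1],[[24,36,6],[0,0,-3.2],1],[[24,36,0],[0,0,-3.2],1],[[24,36,0],[0,0,-3.2],1],[[24,36,0],[0,0,-3.2],1],[[24,36,0],[0,0,-3.2],1],[[24,36,0],[0,0,-3.2],1],[[24,36,0],[0,0,-3.2],1]]'

```text
clock: 1.35
eef_pos: [518.4, -240.4, 297.0]
tool_rot: [-3.141, 0.001, -0.095]
force: [0.4, -0.2, 0.6]
width: 85.7
gripper_force: 0.0
```

move_arm --plan '[[[20,30,0],[0,0,0],1],[[24,36,0],[0,0,0],1],[[24,36,0],[0,0,0],1],[[19,30,0],[0,0,0],1],[[12,18,-6],[0,0,0],1],[[0,0,-10],[0,0,0],1],[[0,0,0],[0,0,0],1],[[0,0,0],[0,0,0],1]]'

```text
clock: 2.35
eef_pos: [616.2, -93.9, 281.3]
tool_rot: [3.141, 0.0, -0.096]
force: [0.7, -0.6, 0.5]
width: 85.7
gripper_force: 0.0
```

```bash
python3 - <<'E'
from h import *
from cell import status
s=status.read_state();print(s["eef_pos"],s["tool_rot"])
a=cams.get_image("side")[120:260,210:380];b=cams.get_image("top")[110:250,210:350]
cv2.imwrite("pics/g1.png",cv2.convertScaleAbs(np.hstack([cv2.resize(a,(486,400)),cv2.resize(b,(300,300))[:300].repeat(1,0) if 0 else cv2.copyMakeBorder(cv2.resize(b,(310,310)),0,90,0,0,0)]),alpha=1.5))
E
```

```text
[616.21217301 -93.86793924 281.31942562] [ 3.14052208e+00  4.37994014e-04 -9.55534718e-02]
```

View pics/g1.png

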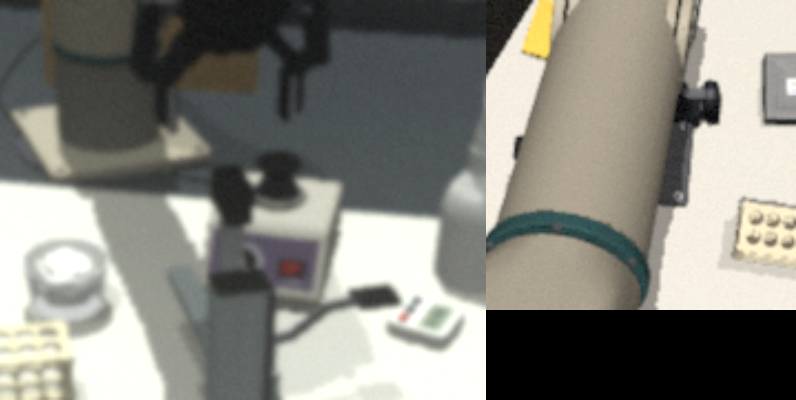

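The fingers straddle the grip and sit about 3–4 mm to its -y side, as computed. I'll correct that, descend and close.

move_arm --plan '[[[1,3.5,-10],[0,0,0],1],[[0,0,-20],[0,0,0],1],[[0,0,-20],[0,0,0],1],[[0,0,-20],[0,0,0],1],[[0,0,-12],[0,0,0],1],[[0,0,0],[0,0,0],0.6],[[0,0,0],[0,0,0],0.1],[[0,0,0],[0,0,0],0],[[0,0,0],[0,0,0],0],[[0,0,0],[0,0,0],0]]'

```text
clock: 3.7
eef_pos: [618.4, -88.9, 200.2]
tool_rot: [3.141, -0.002, -0.094]
force: [-0.1, -1.5, 3.1]
width: 23.4
gripper_force: 60.0
```

move_arm --plan '[[[0,0,4],[0,0,0],0],[[0,0,8],[0,0,0],0],[[0,0,8],[0,0,0],0],[[0,0,8],[0,0,0],0],[[0,0,8],[0,0,0],0],[[0,0,8],[0,0,0],0],[[0,0,8],[0,0,0],0],[[0,0,8],[0,0,0],0],[[0,0,4],[0,0,0],0],[[0,0,0],[0,0,0],0]]'

```text
clock: 4.95
eef_pos: [618.3, -88.9, 262.3]
tool_rot: [3.141, -0.0, -0.093]
force: [5.0, -3.5, -8.5]
width: 23.6
gripper_force: 61.4
```

move_arm --plan '[[[0,0,-3],[0,0,0],0],[[0,0,-3],[0,0,0],0],[[0,0,0],[0,0,0],0.3],[[0,0,0],[0,0,0],1],[[0,0,0],[0,0,0],1],[[0,0,0],[0,0,0],1],[[0,0,15],[0,0,0],1],[[0,0,30],[0,0,0],1],[[0,0,15],[0,0,0],1],[[0,0,0],[0,0,0],1]]'

```text
clock: 6.2
eef_pos: [618.7, -88.4, 318.9]
tool_rot: [-3.142, -0.003, -0.093]
force: [-0.6, 0.4, -0.8]
width: 85.6
gripper_force: 0.0
```

move_arm --plan '[[[-6,-18,0],[0,0,8.66],1],[[-11,-36,0],[0,0,8.66],1],[[-11,-36,0],[0,0,8.66],1],[[-11,-36,0],[0,0,8.66],1],[[-11,-36,0],[0,0,8.66],1],[[-11,-36,0],[0,0,8.66],1],[[-12,-36,-20],[0,0,8.66],1],[[-12,-36,-30],[0,0,8.66],1],[[-12,-36,-30],[0,0,8.66],1],[[-11,-36,-30],[0,0,8.66],1]]'

```text
clock: 7.45
eef_pos: [508.9, -430.8, 205.2]
tool_rot: [-3.14, -0.001, 1.424]
force: [0.5, -0.4, 0.7]
width: 85.5
gripper_force: 0.0
```

move_arm --plan '[[[0,0,-30],[0,0,0],1],[[0,0,-20],[0,0,0],1],[[0,0,0],[0,0,0],1],[[0,0,0],[0,0,0],1]]'

```text
clock: 7.95
eef_pos: [510.3, -430.2, 157.7]
tool_rot: [3.141, 0.0, 1.419]
force: [0.0, 0.0, 0.0]
width: 85.7
gripper_force: 0.0
```

```bash
python3 - <<'E'
from h import *
from cell import status
s=status.read_state();print(s["eef_pos"],s["tool_rot"])
a=cams.get_image("side")[120:300,120:380];b=cams.get_image("top")[150:270,230:430]
cv2.imwrite("pics/g2.png",cv2.convertScaleAbs(np.vstack([cv2.resize(a,(520,360)),cv2.copyMakeBorder(cv2.resize(b,(400,240)),0,0,0,120,0)]),alpha=1.4))
E
```

```text
[ 510.31412904 -430.21345214  157.68920793] [3.14110581e+00 6.10225538e-05 1.41902006e+00]
```

View pics/g2.png

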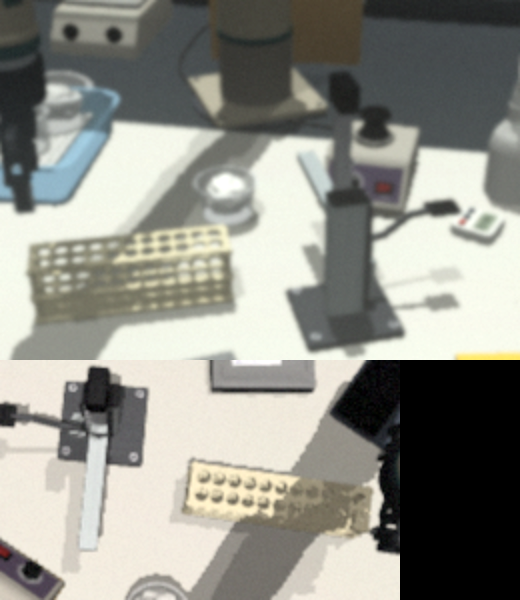

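The rail is held, and the grip has risen about 53 mm (20 px), which matches the 0.054 notch. The fingers are above the rack's right end. I'll descend and grip it.

move_arm --plan '[[[0,0,-20],[0,0,0],1],[[0,0,-30],[0,0,0],1],[[0,0,-30],[0,0,0],1],[[0,0,-25],[0,0,0],1],[[0,0,-15],[0,0,0],1],[[0,0,-6],[0,0,0],1],[[0,0,0],[0,0,0],0.7],[[0,0,0],[0,0,0],0.5],[[0,0,0],[0,0,0],0.5],[[0,0,0],[0,0,0],0.5]]'

```text
clock: 9.3
eef_pos: [510.7, -430.9, 32.8]
tool_rot: [3.14, 0.001, 1.419]
force: [-1.0, 0.3, 7.3]
width: 57.1
gripper_force: 64.6
```

move_arm --plan '[[[0,6,0.5],[0,0,0],0.5],[[0,15,0],[0,0,0.4],0.5],[[0,25,0],[0,0,0.4],0.5],[[0,25,0],[0,0,0.4],0.5],[[0,25,0],[0,0,0.4],0.5],[[0,25,0],[0,0,0.4],0.5],[[0,25,0],[0,0,0.4],0.5],[[1,25,0],[0,0,0.4],0.5],[[0,25,0],[0,0,0.4],0.5],[[0,15,0],[0,0,0],0.5]]'

```text
clock: 10.55
eef_pos: [511.4, -218.9, 32.7]
tool_rot: [3.14, 0.001, 1.476]
force: [0.5, -5.9, 6.3]
width: 57.1
gripper_force: 64.5
```

move_arm --plan '[[[0,15,0],[0,0,0],0.5],[[0,12,0],[0,0,0],0.5],[[0,5,0],[0,0,0],0.5],[[0,0,0],[0,0,0],0.5],[[0,0,0],[0,0,0],0.5],[[0,0,0],[0,0,0],0.5]]'

```text
clock: 11.3
eef_pos: [511.2, -187.0, 32.7]
tool_rot: [3.14, 0.001, 1.475]
force: [-0.2, -3.1, 7.7]
width: 57.3
gripper_force: 64.7
```

```bash
python3 - <<'E'
from h import *
b=cams.get_image("top");cv2.imwrite("pics/t3full.png",b);b=b[150:270,200:360]
cv2.imwrite("pics/t3.png",cv2.convertScaleAbs(cv2.resize(b,None,fx=5,fy=5,interpolation=cv2.INTER_CUBIC),alpha=1.3))
cv2.imwrite("pics/s3.png",cams.get_image("side"))
E
```

```text
(no output)
```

View pics/t3.png

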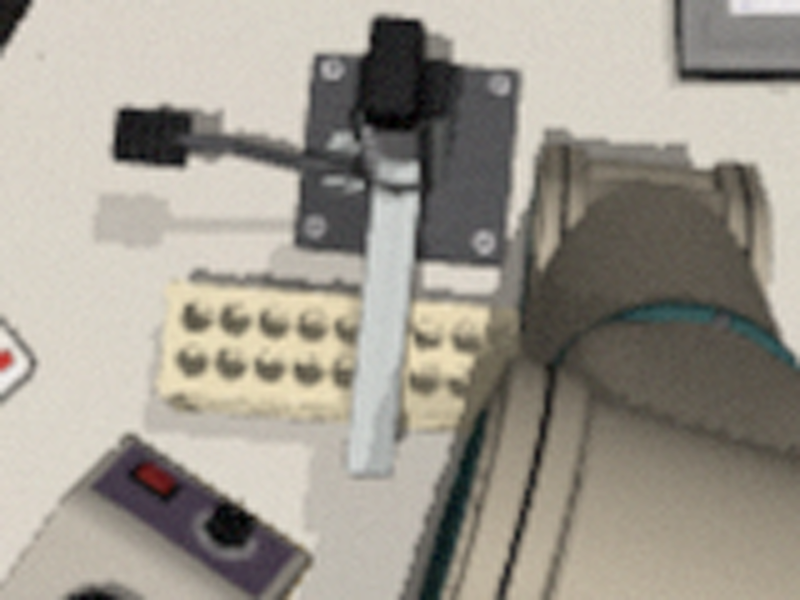

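Top view: the rack lies under the bar. Its first holes are at (198,315) and (192,360), the fourth column at (313,325) and (308,370), and the bar tip at (350..393,475). Next I compute the pose error.

```bash
python3 - <<'E'
from h import *
t5=lambda a:(200+(a[0]+.5)/5-.5,150+(a[1]+.5)/5-.5)
h=np.array([ray("top",t5(a),79) for a in((198,315),(313,325),(192,360),(308,370))])
d=(h[1]-h[0])+(h[3]-h[2]);print(h.round(1),"yaw",np.arctan2(d[1],d[0])+np.pi/2-np.pi)
for S in([616.6,-90.4,-.096],[618,-90.4,-.095]):
    c,s=np.cos(S[2]),np.sin(S[2]);l=(h[:,:2]-S[:2])@np.array([[c,-s],[s,c]]);print("stand frame",l.round(1))
    print("y of center est",l[[0,2],1].mean()-102.9, "x",l[:,0].mean())
b=np.mean([ray("top",t5(a),111) for a in((350,475),(393,475))],0);print("bar tip",b,tf([616.6,-90.4,-.096],(-165,0,111)))
E
```

```text
[[542.8  19.2  79. ]
 [536.8 -42.   79. ]
 [518.6  22.2  79. ]
 [512.7 -39.4  79. ]] yaw -3.2376282499675786
stand frame [[ -84.   102.1]
 [ -84.    40.5]
 [-108.3  102.7]
 [-108.3   40.8]]
y of center est -0.5241129626109426 x -96.1555190200661
stand frame [[ -85.3  102. ]
 [ -85.4   40.5]
 [-109.6  102.7]
 [-109.6   40.8]]
y of center est -0.5608097818225133 x -97.47763316075736
bar tip [453.84548505 -73.56571793 111.        ] [[452.35973625 -74.58431903 111.        ]]
```

move_arm --plan '[[[1.5,0.5,0],[0,0,0],0.5],[[0,0,0],[0,0,0],0.5],[[0,0,0],[0,0,0],0.8],[[0,0,0],[0,0,0],1],[[0,0,0],[0,0,0],1],[[0,0,15],[0,0,0],1],[[0,0,30],[0,0,0],1],[[0,0,50],[0,0,0],1],[[0,0,60],[0,0,0],1],[[0,0,60],[0,0,0],0.5]]'

```text
clock: 12.65
eef_pos: [512.1, -186.6, 249.7]
tool_rot: [3.141, -0.0, 1.475]
force: [0.8, -0.6, 0.7]
width: 69.8
gripper_force: 0.0
```

move_arm --plan '[[[0,0,45],[0,0,0],0],[[0,10,45],[0,0,0],0],[[15,30,0],[0,0,0],0],[[22,40,0],[0,0,0],0],[[22,40,0],[0,0,0],0],[[22,40,0],[0,0,0],0],[[22,40,0],[0,0,0],0],[[15,25,-20],[0,0,0],0],[[0,0,-50],[0,0,0],0],[[0,0,-50],[0,0,0],0]]'

```text
clock: 13.9
eef_pos: [630.6, 38.9, 216.8]
tool_rot: [3.14, -0.0, 1.476]
force: [-0.1, -1.1, -0.6]
width: -0.3
gripper_force: 0.0
```

move_arm --plan '[[[0,0,-50],[0,0,0],0],[[0,0,-20],[0,0,0],0],[[0,0,0],[0,0,0],0],[[0,0,0],[0,0,0],0]]'

```text
clock: 14.4
eef_pos: [631.4, 38.5, 148.5]
tool_rot: [3.139, -0.001, 1.475]
force: [0.7, 0.3, 0.7]
width: -0.0
gripper_force: 0.0
```

```bash
python3 - <<'E'
from h import *
from cell import status
s=status.read_state();print(s["eef_pos"],s["width"])
a=cams.get_image("side")[130:310,200:400]
cv2.imwrite("pics/s4.png",cv2.convertScaleAbs(cv2.resize(a,None,fx=3.3,fy=3.3,interpolation=cv2.INTER_CUBIC),alpha=1.5))
E
```

```text
[631.44203543  38.46916019 148.53077474] -0.026852443097269557
```

View pics/s4.png

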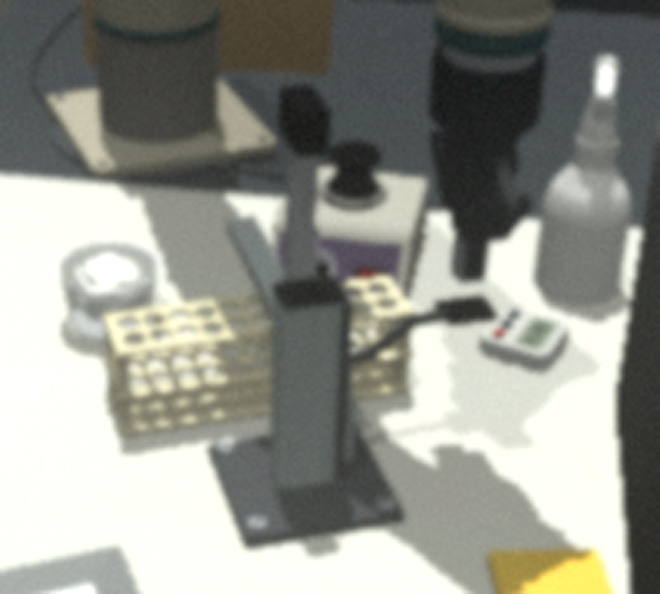

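The shut fingertips at (468,275) are centred over the pad at (468,308), and the rack sits under the raised bar. Now I press.

move_arm --plan '[[[0,0,-12],[0,0,0],0],[[0,0,-10],[0,0,0],0],[[0,1,-7],[0,0,0],0],[[0,1,-7],[0,0,0],0],[[0,1.5,-7],[0,0,0],0],[[0,1.5,-7],[0,0,0],0],[[0,1,-7],[0,0,0],0],[[0,0,0],[0,0,0],0],[[0,0,0],[0,0,0],0],[[0,0,0],[0,0,0],0]]'

```text
clock: 15.7
eef_pos: [630.8, 44.1, 90.2]
tool_rot: [3.141, -0.0, 1.474]
force: [0.7, 1.8, 2.8]
width: -0.0
gripper_force: 1.5
```

move_arm --plan '[[[0,0,0],[0,0,0],0],[[0,0,0],[0,0,0],0],[[0,0,0],[0,0,0],0],[[0,0,0],[0,0,0],0],[[0,0,0],[0,0,0],0],[[0,0,0],[0,0,0],0]]'

```text
clock: 16.45
eef_pos: [630.6, 44.1, 89.9]
tool_rot: [3.141, 0.0, 1.475]
force: [2.6, 0.5, 2.4]
width: -0.1
gripper_force: 1.4
```

```bash
python3 - <<'E'
from h import *
from cell import status
s=status.read_state();print(s["eef_pos"],s["force"])
a=cams.get_image("side")[130:310,200:400]
cv2.imwrite("pics/s5.png",cv2.convertScaleAbs(cv2.resize(a,None,fx=3.3,fy=3.3,interpolation=cv2.INTER_CUBIC),alpha=1.5))
E
```

```text
[630.63565581  44.14730104  89.881256  ] [2.62438488 0.46725884 2.42244391]
```

View pics/s5.png

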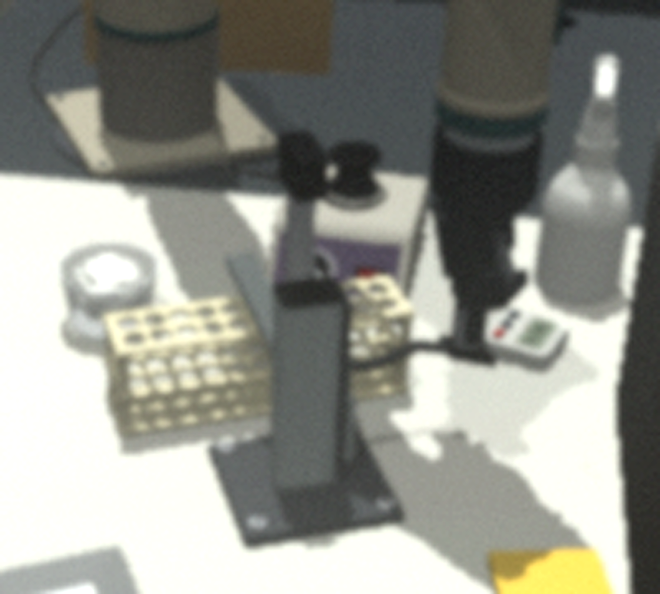

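The bar has sunk. My pixel estimate of the sink looks larger than 16 mm, so I'll measure it properly before releasing.

```bash
python3 - <<'E'
from h import *
im={k:cv2.imread(f"pics/{f}.png") for k,f in dict(start="side0",raised="s3").items()}
im["now"]=cams.get_image("side");cv2.imwrite("pics/s6.png",im["now"])
cv2.imwrite("pics/t6.png",cams.get_image("top"))
for k,i in im.items():
    g=i.max(2)[140:215,275:305]; m=(g<45).astype(np.uint8)
    n,l,st,ce=cv2.connectedComponentsWithStats(m); 
    print(k,[(s+[275,140,0,0,0]).tolist() for s in st[1:] if s[4]>60])
S=[618,-90.4,-.095]
for h in(0,18,38,54,72):
    B=tf(S,[(x,y,z+h) for x in(-23,23) for y in(-12,12) for z in(198,232)]);p=proj("side",B);print(h,p.min(0).round(1),p.max(0).round(1))
# template shift
T=im["start"][176:200,280:302]
for k in im:
    r=cv2.matchTemplate(im[k][130:220,270:315],T,cv2.TM_CCOEFF_NORMED);print(k,cv2.minMaxLoc(r)[1::2],cv2.minMaxLoc(r)[3][1]+130)
a=cv2.imread("pics/t6.png")[150:270,200:360];b=im["now"][180:280,225:325]
cv2.imwrite("pics/c6.png",cv2.convertScaleAbs(np.hstack([cv2.copyMakeBorder(cv2.resize(a,(400,300)),0,100,0,0,0),cv2.resize(b,(400,400),interpolation=cv2.INTER_CUBIC)]),alpha=1.4))
E
```

```text
start [[282, 173, 23, 26, 303]]
raised [[284, 155, 21, 34, 380]]
now [[275, 169, 30, 23, 411]]
0 [282.9 183.8] [299.3 207.6]
18 [283.  176.7] [299.6 200.5]
38 [283.2 168.7] [300.  192.5]
54 [283.3 162.2] [300.3 186. ]
72 [283.5 154.7] [300.6 178.6]
start (1.0, (10, 46)) 176
raised (0.8235393166542053, (9, 46)) 176
now (0.8233727812767029, (10, 45)) 175
```

View pics/c6.png

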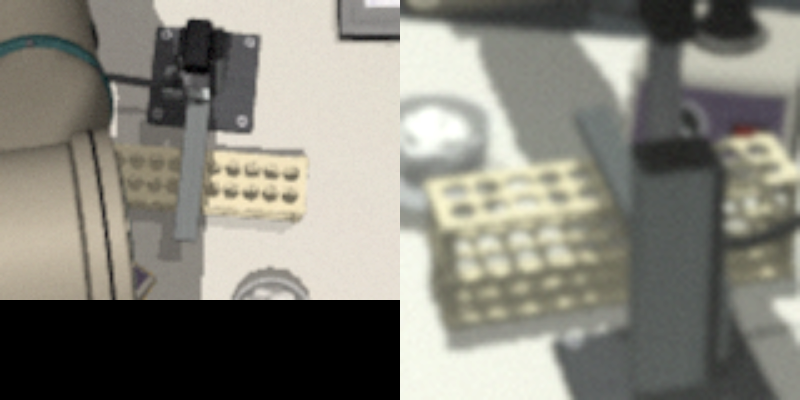

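The grip rows fit rail 72 when raised and 38 now, which puts the bar at 79 mm, resting on the rack. The rail had started on notch 18. I'll release the pawl and retreat.

move_arm --plan '[[[0,-1,7],[0,0,0],0],[[0,-1.5,7],[0,0,0],0],[[0,-1.5,7],[0,0,0],0],[[0,-1,7],[0,0,0],0],[[0,-1,10],[0,0,0],0],[[0,0,20],[0,0,0],0],[[0,0,40],[0,0,0],0],[[0,0,50],[0,0,0],0],[[0,0,30],[0,0,0],0],[[0,0,0],[0,0,0],0]]'

```text
clock: 17.85
eef_pos: [631.8, 37.5, 270.8]
tool_rot: [3.136, -0.0, 1.474]
force: [-0.2, -0.1, -1.2]
width: 0.0
gripper_force: 0.0
```

move_arm --plan '[[[0,20,0],[0,0,0],0],[[0,40,0],[0,0,0],0],[[0,30,0],[0,0,0],0],[[0,0,0],[0,0,0],0],[[0,0,0],[0,0,0],0],[[0,0,0],[0,0,0],0]]'

```text
clock: 18.6
eef_pos: [630.3, 126.8, 267.2]
tool_rot: [-3.141, 0.001, 1.473]
force: [0.1, -0.0, 1.0]
width: 0.4
gripper_force: 0.0
```

```bash
python3 - <<'E'
from h import *
a=cams.get_image("side")[130:310,200:400];b=cams.get_image("top")[120:300,180:380]
cv2.imwrite("pics/f.png",cv2.convertScaleAbs(np.hstack([cv2.resize(x,(400,360),interpolation=cv2.INTER_CUBIC) for x in(a,b)]),alpha=1.4))
E
```

```text
(no output)
```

View pics/f.png

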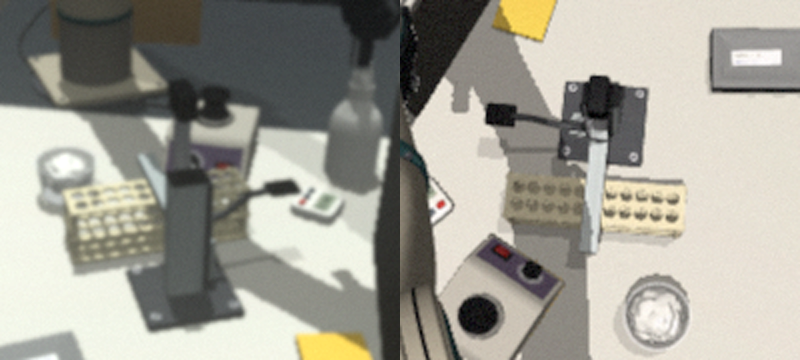

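The rack is centred under the bar with five holes showing on each side. The bar rests on it, the pawl is back up at (283,187), and the neighbouring things haven't moved.

```bash
python3 -c "
from cell import ctrl
print(ctrl.finish_job())"
```

```text
the job is handed in; nothing more can be done
None
```

The job is done and handed in at about 18.7 s: the rack is square under the middle of the bar, the bar rests on it, the pawl has sprung back, the neighbouring things look unmoved, and the robot touches nothing (no verdict came back).

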